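# Feed one weld boss and stage it in the nest

## Task

At the muffler welding bench, press the feeder's black plunger once, all the way down, and let it spring back up, so that a single weld boss comes out of the gate. Then, with the fingertips, push that boss sideways along the plate into the facing pocket of the H-shaped nest beside the outlet until it is home against the cross web. Only push it: do not pick it up, do not let out a second boss, and leave everything else where it is.

Things in the scene. Friction and masses are not known exactly. Their poses are not given: they have to be found in the camera images.
- station: Boss feeder, fixed. Grey base plate 8 mm thick, x -90..+125, y -160..+160 mm in this frame; origin on the table surface, on the feeder's middle line. -x is the delivery direction, roughly towards the robot. A front lip 4 mm high stands on the plate at x -88..-80, y -50..+50 mm. Behind the magazine a housing (x 35..118, 50 mm wide, top 30 mm above the table) carries the plunger at x = 85, y = 0.
- outlet (a point): Point on the plate's upper surface (8 mm above the table) on the middle line in front of the gate, at x = -48 mm in the station frame: a delivered boss lies about here (its centre within about 10 mm in x). Axes as the station's.
- plunger (a joint): Spring plunger travel, m: 0 up, 0.030 fully down (hard stop). Pressed straight down it drives a blade forward 1.8 times as far, which pushes the lowest boss out of the gate; let go, it springs up, the blade withdraws and the next boss drops. Takes 5 N to start, 8 N at the bottom, plus a few N of friction and 25 N per m/s of speed.
- plunger_top (a point): Centre of the top face of the plunger's round black cap, 36 mm in diameter and 10 mm thick; 71 mm above the table when up, 41 mm when fully down.
- boss_a: The lowest of three identical plain steel weld bosses (discs 36 mm in diameter, 12 mm thick, with a dark 17 mm bore) stacked flat in the magazine: the one that a press delivers. About 50 g. Origin at the centre of its underside, z up.
- boss_b: The second boss of the stack, same size; stays in the magazine. Origin at the centre of its underside.
- boss_c: The top boss of the stack, same size; stays in the magazine. Origin at the centre of its underside.
- nest: Dark steel H-shaped nest 9 mm high, fixed on the plate left or right of the outlet (station y about +115 or -115 mm, varies), axes parallel to the station's. Origin at its centre on the plate's top. The 6 mm cross web along x at y = 0 is the stop; two rails along y (inner faces at x = -26 and +26 mm) end at y = -33 and +33 mm, then flare outwards to about 44 mm.
- magazine (a point): Centre of the magazine on the plate's upper surface (8 mm above the table), at station x = +10 mm. The magazine is an aluminium box 49 mm square, open on top, its walls reaching 52 mm above the table; under its front wall (front face at station x = -14.5 mm) is a gate 16 mm high, through which the bosses come out.
- nest_left (a point): Nest's +y pocket: centre of the underside of a boss that lies home against the web, 21 mm from the nest's origin, on the plate's surface. This pocket faces the outlet when the nest stands on the right (-y). A pocket is 52 mm wide between the rails, 30 mm deep, without a floor of its own; a boss at home sticks 6 mm out past the straight rails.
- nest_right (a point): Nest's -y pocket, the mirror image: centre of the underside of a boss that lies home against the web, 21 mm from the nest's origin. This pocket faces the outlet when the nest stands on the left (+y).
- block: Plain solid dark steel block 68 x 70 x 14 mm fixed on the plate on the side of the outlet where the nest is not. Not used. Origin at the centre of its underside.
- tube_stub: A bystander; leave it alone. Short steel tube, 38 mm in diameter, 45 mm high, standing on the plate's rear left. Origin at its underside.
- hex_nut: A bystander; leave it alone. Loose steel hex nut, about 30 mm across, 12 mm high, lying on the plate's rear right. Origin at its underside.
- wrench: A bystander; leave it alone. Steel wrench 170 mm long, lying on the table left of the feeder. Origin at its underside.
- bolt: A bystander; leave it alone. Bolt standing on its hexagonal head, 45 mm high, on the table in front of the feeder. Origin at its underside.
- brush: A bystander; leave it alone. Hand brush 160 mm long, lying on the table right of the feeder. Origin at its underside.
- gauge_block: A bystander; leave it alone. Aluminium gauge block 30 x 60 x 20 mm on the table behind the feeder. Origin at its underside.
Mind the look-alikes: they are no part of the job. What is shaped like the boss_c but pink, red or turquoise is not meant.

How it is judged (in metres and radians):
On the way, in this order (a step that is already met when the one before it is completed fails the run):
1. the plunger is pressed down and the lowest boss is out of the gate (value of joint plunger above 0.025 m and x of boss_a in the frame of station below -0.031 m and y of boss_a in the frame of station between -0.04 and 0.04 m), for 0.02 s.
2. the plunger is let back up while the boss lies in front of the gate (value of joint plunger below 0.004 m and x of boss_a in the frame of station below -0.031 m and y of boss_a in the frame of station between -0.04 and 0.04 m), for 0.1 s.
At the end, for the whole second after the job is handed in: The delivered boss lies flat and still on the plate in the nest pocket that faces the outlet, home against the web within 6 mm (its centre at most 27 mm from the nest's middle along y, and between the rails); the plunger is up and the other two bosses are still in the magazine ((y of boss_a in the frame of nest between 0.018 and 0.027 m or y of boss_a in the frame of nest between -0.027 and -0.018 m) and x of boss_a in the frame of nest between -0.011 and 0.011 m and horizontal distance between boss_a and outlet below 0.112 m and z of boss_a in the frame of station below 0.011 m and angle between boss_a's own z axis and vertical below 0.15 rad and linear speed of boss_a below 0.01 m/s and value of joint plunger below 0.004 m and x of boss_b in the frame of station between 0 and 0.02 m and x of boss_c in the frame of station between 0 and 0.02 m and z of boss_c in the frame of station below 0.036 m); the robot touches nothing.
It fails at once if a second boss is let out or a boss is taken out of the magazine's top (x of any of boss_b, boss_c in the frame of station below -0.012 m or z of boss_b in the frame of station above 0.03 m or z of boss_c in the frame of station above 0.042 m).
It fails at once if the delivered boss is lifted or tipped instead of pushed (z of boss_a in the frame of station above 0.015 m or angle between boss_a's own z axis and vertical above 0.4 rad).
It fails at once if the plunger is pressed again after the boss has been pushed aside (value of joint plunger above 0.012 m and (y of boss_a in the frame of station above 0.04 m or y of boss_a in the frame of station below -0.04 m)).
It fails at once if a bystander is moved by more than 30 mm (distance of any of tube_stub, hex_nut, wrench, bolt, brush, gauge_block from where it was at the start of the episode above 0.03 m).
It also fails if it takes over 42 s, if anything falls off the work surface, if the arm or the gripper's body presses on something with over 40 N, if the wrist force passes 120 N, or if a joint passes its speed limit or range.

## Robot

A 6-joint arm with a two-finger parallel gripper is mounted at the origin on the work surface. World frame = base frame: x ahead of the robot, y to its left, z up, the work surface at z = 0. Lengths are in mm, angles in rad, forces in N, time in s.
With the tool pointing down it reaches from about 275 to 1000 mm from the base axis. Payload 8.4 kg.
Tool frame: the origin (TCP) lies at the very end of the fingers, on their centre line; the grasp point (between the pads) lies 19 mm behind it; z points along the fingers, y is the direction in which the jaws open and shut (so a half turn about z gives the same grasp; the last joint's range is limited). The gripper opens to 85 mm and grips with 20 to 120 N. Pads are 22 mm wide; open, the fingers measure 114 mm over their backs; the gripper's body (76 mm by 85 mm) begins 54 mm behind the grasp point. The pads swing forward as they close: fully open they stand 13 mm farther back than shut.
Start: joints at [1.133, 0.353, 1.633, -0, 1.155, -0.002], TCP at [263.834, 566.586, 231.281] pointing down, gripper open.
Joint ranges: [-2.63, 2.63], [-0.92, 2.1], [0.06, 2.66], [-1.3, 4.44], [0, 2.69], [-3.02, 3.02]. Speed limits (rad/s): [2.22, 2.22, 2.79, 3.14, 3.14, 3.14].

## Interface

Orientations are given as [roll, pitch, yaw] about the fixed x, y, z axes, in that order (R = Rz(yaw) Ry(pitch) Rx(roll)).
In Python, from rig import readout, grab_frame, calibration, r gives the robot as it stands. The module is installed in compiled form; this text tells all that it offers.
- The arm moves only by the tool play_rows, never from a script. Its argument "rows" is a list of rows, each a list of 3 entries, a list of its own where there are three numbers: the closure in counts, from 0 (fully open) to 255 (shut), then the shift along the tool's x, y, z in cm, then the turn, a rotation vector about the tool's x, y, z in rad. In form: [[gripper, [dx, dy, dz], [rx, ry, rz]], ...]. A call has 1 to 12 rows; each row is the pose to reach, as a shift and turn from the pose commanded when the call began, along the tool's axes at that moment; what a row does not reach only later rows make up. A row lasts 1/12 s, in which the tool goes at most 41.7 mm and 7.16 degrees, less where a joint would pass 70% of its speed; a pose out of reach is approached as far as the arm can. A call with a gripper value outside its range is refused whole. The fingers move at their own pace and stop on an object; "squeeze" is the grip in N (left out, the last holds). Time passes only in rows, so rows that repeat a pose let the fingers close. It gives the time, the measured TCP pose, the force and the opening at its end, in the units of the state.
- readout.sense(): the state, without advancing time (a new reading comes with each control period).
- grab_frame(name): name is "side" or "top"; returns (picture, depth): 480x640x3 uint8, red, green, blue; 480x640 float32, mm along the optical axis (not along the pixel's ray), 0 where there is no reading.
- calibration(name): a dict with "vfov" (degrees; the focal length in pixels is half the picture's height over the tangent of half this angle, whatever the lens; pixels are square), "cx", "cy" (the principal point, pixels), "cam_to_world" (4x4, takes a point from camera to world coordinates). Camera axes: x right, y down, z forward; pixel columns grow to the right and rows downward; lengths in mm; the calibration is good to about 2 mm. A picture is of the moment at which its call begins. calibration takes no time and is no camera call.
- r.sign_off(): hands the job in, once; it reports no verdict.
The state is a dict: "clock": time; "qpos": joint angles; "qvel": joint speeds; "joint_efforts": joint torques, N m; "eef_pos": TCP position; "tcp_rot": TCP orientation; "contact_force": force on the tool from outside, world axes, zero at the start; "wrist_torque": the same for the moment, N m; "opening": opening from 0.0 (shut) to 1.0 (fully open).
Only numpy, scipy, OpenCV 4.12 (cv2) and the standard library are available. Lean on these libraries where they do the work, as an engineer would, in place of code of your own. Each camera call takes 0.05 s, during which the arm holds its last target.

## Working session

There is one attempt and no reset: what is moved stays moved. The work goes in short steps, Python scripts to look and compute and a tool call to move; the robot and the scene stay as the last step left them, time stands still between calls to the robot, and variables do not carry over. Pictures are saved under pics/ and viewed, and the job is handed in when it is done.

Besides the shell and the picture viewer there is one more tool, called after "Request:" as name([rows], argument=value, ...), one row to a line, values as JSON. play_rows: Moves the arm, as the interface text tells. Its arguments: {"type":"object","properties":{"rows":{"type":"array"},"squeeze":{"type":"number"}},"required":["rows"]}

```bash
mkdir -p pics; cat > h.py <<'E'
import numpy as np,cv2
from rig import readout, grab_frame, calibration, r
def save(n,tag):
    p,d=grab_frame(n); cv2.imwrite(f'pics/{tag}.png',p[:,:,::-1]); np.savez(f'pics/{tag}.npz',p=p,d=d); return p,d
def W(n,d,u,v,z=None):
    c=calibration(n); f=240/np.tan(np.radians(c['vfov'])/2); T=np.array(c['cam_to_world'])
    ray=np.array([(u-c['cx'])/f,(v-c['cy'])/f,1.])
    if z is None:
        return T[:3,:3]@(ray*d[int(round(v)),int(round(u))])+T[:3,3]
    w=T[:3,:3]@ray; return T[:3,3]+w*(z-T[2,3])/w[2]
E
python3 - <<'E'
from h import *
for n in('top','side'): save(n,n+'0'); print(calibration(n))
print(readout.sense())
E
```

```text
{'vfov': 47.863988909177664, 'cx': 318.9401052780246, 'cy': 241.33388713527606, 'cam_to_world': array([[ 1.19060060e-02, -9.87030582e-01,  1.60090215e-01,
         4.46713937e+02],
       [-9.99811486e-01, -1.42067745e-02, -1.32347835e-02,
         3.68615581e+01],
       [ 1.53375016e-02, -1.59902463e-01, -9.87013659e-01,
         9.80905106e+02],
       [ 0.00000000e+00,  0.00000000e+00,  0.00000000e+00,
         1.00000000e+00]])}
{'vfov': 45.41543605438843, 'cx': 323.57752708028823, 'cy': 236.81971324468967, 'cam_to_world': array([[ 7.82129439e-01, -3.32535525e-01,  5.26966475e-01,
        -2.25224307e+01],
       [-6.22840725e-01, -4.42345873e-01,  6.45290291e-01,
        -6.73927652e+02],
       [ 1.85194993e-02, -8.32916715e-01, -5.53088397e-01,
         6.95226121e+02],
       [ 0.00000000e+00,  0.00000000e+00,  0.00000000e+00,
         1.00000000e+00]])}
{'clock': 0.1, 'qpos': array([ 1.13263459e+00,  3.53577341e-01,  1.63408500e+00, -1.58268654e-05,
        1.15520030e+00, -2.41250510e-03]), 'qvel': array([ 4.98954309e-04, -1.62729416e-03, -1.20245343e-03,  9.03677231e-05,
       -4.18983792e-04, -5.97001715e-04]), 'joint_efforts': array([-3.48996446e-04, -6.06360912e+01, -3.42817891e+01,  2.63415998e-06,
        3.92327594e-03, -2.04024667e-05]), 'eef_pos': array([263.62992392, 566.1901797 , 230.62692507]), 'tcp_rot': array([-3.14032263e+00,  1.14075996e-05,  2.70584982e+00]), 'contact_force': array([ 0.61470482, -0.23067393,  0.1331863 ]), 'wrist_torque': array([ 0.01784823,  0.05747568, -0.00196709]), 'opening': 1.0021114418175157}
```

View pics/top0.png

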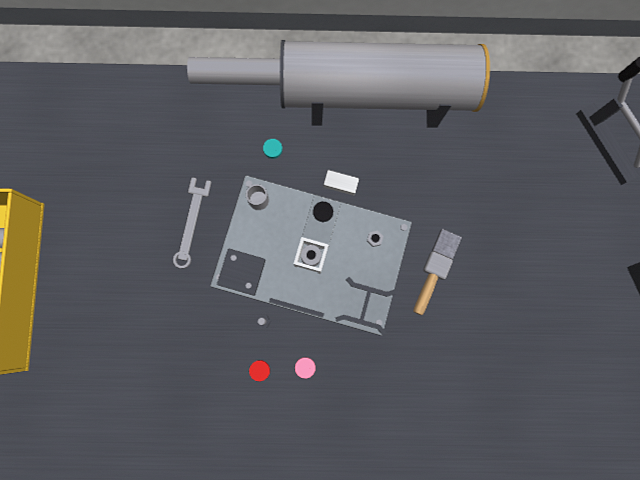

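View pics/side0.png

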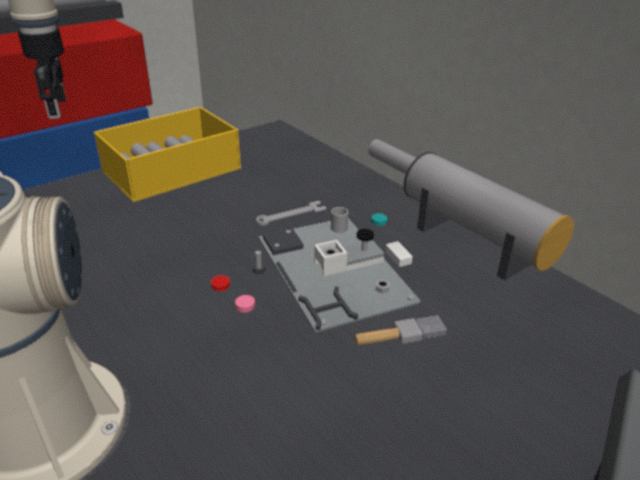

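```bash
python3 - <<'E'
from h import *
p=cv2.imread('pics/top0.png')
cv2.imwrite('pics/c1.png',cv2.resize(p[165:345,200:430],None,fx=3.4,fy=3.3,interpolation=cv2.INTER_CUBIC))
cv2.imwrite('pics/c1.png',cv2.resize(p[165:345,200:430],None,fx=3.3,fy=3.3,interpolation=cv2.INTER_CUBIC))
E
```

```text
(no output)
```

View pics/c1.png

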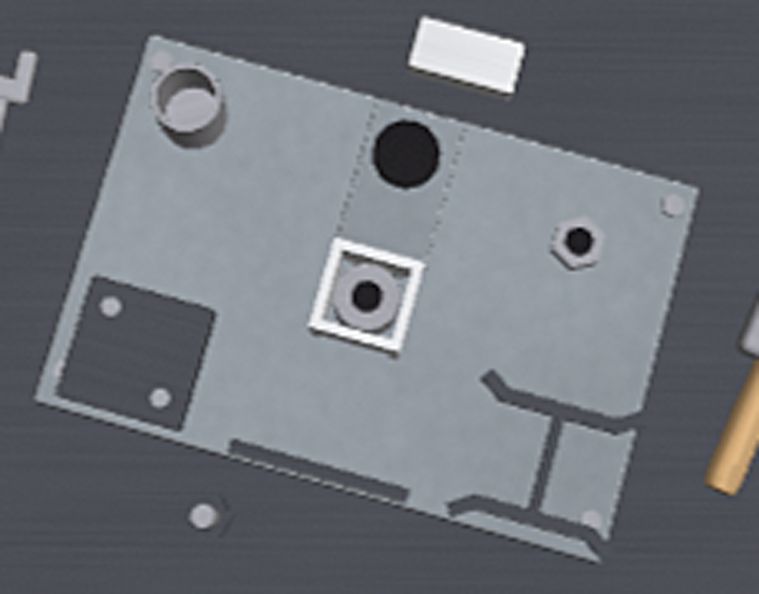

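The enlarged top crop shows the plate corners at crop (150,37), (697,187), (602,560) and (38,400). The black plunger cap is at (406,154), the magazine at (366,296) and the H nest on the right (−y), with its web from (556,416) to (538,508). The pink, red and turquoise discs lie off the plate and are decoys. The pocket I need is `nest_left`, the one facing the outlet.

```bash
cat > fit.py <<'E'
from h import *
S=3.3
def px(a,b): return 200+(a+.5)/S-.5,165+(b+.5)/S-.5
def fit():
    cs=[(150,37,125,160),(697,187,125,-160),(602,560,-90,-160),(38,400,-90,160)]
    P=np.array([W('top',None,*px(a,b),z=8)[:2] for a,b,_,_ in cs]); Q=np.array([(c,d) for *_,c,d in cs],float)
    Pm,Qm=P.mean(0),Q.mean(0); H=(Q-Qm).T@(P-Pm)
    th=np.arctan2(H[0,1]-H[1,0],H[0,0]+H[1,1]); R=np.array([[np.cos(th),-np.sin(th)],[np.sin(th),np.cos(th)]])
    t=Pm-R@Qm
    return th,R,t,P-(Q@R.T+t)
E
python3 - <<'E'
from fit import *
th,R,t,res=fit(); print(th,t,res)
d=np.load('pics/top0.npz')['d']
inv=lambda w:R.T@(w[:2]-t)
for n,a,b,z in[('plunger',406,154,71),('boss_c',366,296,44),('mag',367,296,52),('web1',556,416,17),('web2',538,508,17)]:
    w=W('top',None,*px(a,b),z=z); print(n,w,inv(w),'depthz',W('top',d,*px(a,b))[2])
for n,p in[('plunger',(85,0)),('out',(-48,0))]: print(n,R@np.array(p)+t)
# side check
ds=np.load('pics/side0.npz')['d']
w=W('side',None,366,234,z=71);print('side plunger',w,W('side',ds,366,234),inv(w))
E
```

```text
-0.2596655760443684 [565.436816    40.31569281] [[-1.74698424 -0.5956476 ]
 [-0.93761133  1.65728404]
 [ 1.37586773  0.87359745]
 [ 1.30872784 -1.93523388]]
plunger [646.69824622  18.84631187  71.        ] [84.04963518  0.11483055] depthz 67.65922004226957
boss_c [575.42032509  38.67253424  44.        ] [10.07071396  0.97526622] depthz 45.09328582915953
mag [574.32869287  38.13198258  52.        ] [9.15446834 0.17255147] depthz 45.101400950788275
web1 [515.18199912 -64.79699861  17.        ] [ -21.5816128  -114.49217662] depthz 15.098369885853685
web2 [465.86811646 -55.01290844  17.        ] [ -71.75442892 -117.69779129] depthz 9.92568452566104
plunger [647.58726733  18.49131776]
out [519.0459729   52.64004578]
side plunger [645.96615563  11.59109082  71.        ] [646.09169214  11.71982545  70.88277561] [85.20491863 -7.08513538]
```

```bash
cat >> fit.py <<'E'
from scipy.spatial.transform import Rotation as Ro
def move(tx,ty,tz,yaw,cmd=None):
    s=readout.sense(); p=np.array(cmd[:3] if cmd else s['eef_pos']); y0=cmd[3] if cmd else s['tcp_rot'][2]
    A=Ro.from_euler('xyz',[np.pi,0,y0]); B=Ro.from_euler('xyz',[np.pi,0,yaw])
    print('shift cm',A.inv().apply(np.array([tx,ty,tz])-p)/10,'rot',(A.inv()*B).as_rotvec(),'now',s['eef_pos'],s['tcp_rot'],s['contact_force'],s['opening'],s['clock'])
E
python3 - <<'E'
from fit import *
d=np.load('pics/top0.npz')['d']
for u,v in[(20,195),(5,200),(40,240),(38,300),(380,60)]: print(W('top',d,u,v))
move(647,18.5,110,1.311,(263.834,566.586,231.281,2.7058))
E
```

```text
[664.53568569 531.53710149  82.64600079]
[662.98527546 574.44173232  50.34895689]
[600.60341212 531.36535744   2.23574555]
[4.92065516e+02 5.25604304e+02 4.66134430e-01]
[884.76326284 -71.10241356 152.09107921]
shift cm [-57.8716719  -33.51140196  12.1281    ] rot [-1.33848619e-32 -1.70813736e-16  1.39480000e+00] now [263.62992392 566.1901797  230.62692507] [-3.14032263e+00  1.14075996e-05  2.70584982e+00] [ 0.61470482 -0.23067393  0.1331863 ] 1.0021114418175157 0.1
```

Request:
play_rows([
  [255,[-57.9,-33.5,0],[0,0,1.395]],
  [255,[-57.9,-33.5,0],[0,0,1.395]],
  [255,[-57.9,-33.5,0],[0,0,1.395]],
  [255,[-57.9,-33.5,0],[0,0,1.395]],
  [255,[-57.9,-33.5,0],[0,0,1.395]],
  [255,[-57.9,-33.5,0],[0,0,1.395]],
  [255,[-57.9,-33.5,0],[0,0,1.395]],
  [255,[-57.9,-33.5,0],[0,0,1.395]],
  [255,[-57.9,-33.5,0],[0,0,1.395]],
  [255,[-57.9,-33.5,0],[0,0,1.395]],
  [255,[-57.9,-33.5,0],[0,0,1.395]],
  [255,[-57.9,-33.5,0],[0,0,1.395]],
])

```text
clock: 1.1
eef_pos: [551.1, 154.9, 231.1]
tcp_rot: [-3.141, 0.0, 1.303]
contact_force: [0.8, 1.4, -0.9]
opening: -0.002
```

```bash
python3 - <<'E'
from fit import *
move(647,18.5,110,1.311)
E
```

```text
shift cm [-10.61557583  12.85411838  12.11376391] rot [-6.16299184e-33  9.67318674e-19 -7.89875640e-03] now [551.11623812 154.8751633  231.13763909] [-3.14128933e+00  1.03657164e-04  1.30310124e+00] [ 0.8448525   1.43775749 -0.93918422] -0.0015141200217534895 1.1
```

Request:
play_rows([
  [255,[-10.6,12.85,4],[0,0,0]],
  [255,[-10.6,12.85,10],[0,0,0]],
  [255,[-10.6,12.85,12],[0,0,0]],
  [255,[-10.6,12.85,12],[0,0,0]],
  [255,[-10.6,12.85,12],[0,0,0]],
  [255,[-10.6,12.85,12],[0,0,0]],
  [255,[-10.6,12.85,12],[0,0,0]],
  [255,[-10.6,12.85,12],[0,0,0]],
])

```text
clock: 1.77
eef_pos: [647.1, 21.5, 111.1]
tcp_rot: [-3.141, 0.0, 1.31]
contact_force: [-0.2, 0.4, 0.9]
opening: -0.001
```

```bash
python3 - <<'E'
from fit import *
move(647,18.5,78,1.311)
p,_=save('side','s1')
p=cv2.imread('pics/s1.png')
cv2.imwrite('pics/s1c.png',cv2.resize(p[150:340,230:470],None,fx=3,fy=3,interpolation=cv2.INTER_CUBIC))
E
```

```text
shift cm [-0.29579253  0.07258331  3.30979645] rot [ 0.00000000e+00  1.13284397e-19 -9.25037299e-04] now [647.0611839   21.54506361 111.09796455] [-3.14055760e+00  5.23310980e-06  1.31007496e+00] [-0.22464159  0.38861814  0.94829465] -0.0008967723944607144 1.7667
```

View pics/s1c.png

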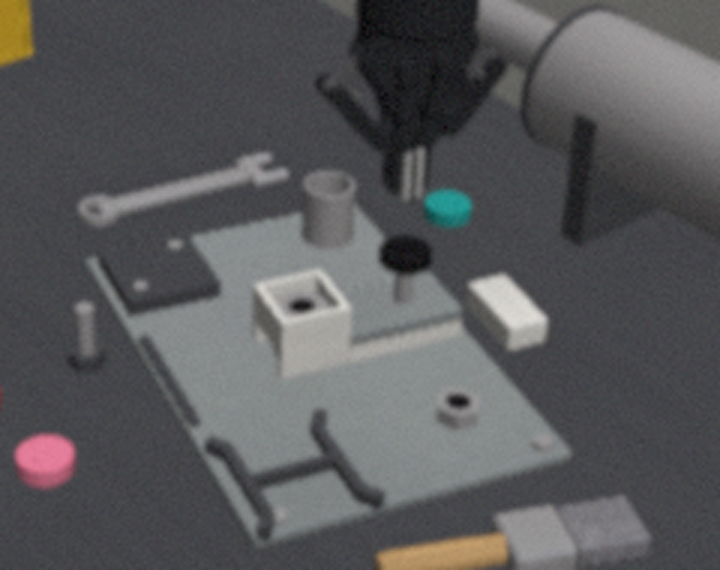

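The shut fingertips stand right above the black cap (crop (405,250)). The magazine and nest are in view and nothing is in the way. Pressing now.

Request:
play_rows([
  [255,[-0.3,0.05,2.5],[0,0,0]],
  [255,[-0.3,0.05,3.8],[0,0,0]],
  [255,[-0.3,0.05,4.5],[0,0,0]],
  [255,[-0.3,0.05,5.1],[0,0,0]],
  [255,[-0.3,0.05,5.7],[0,0,0]],
  [255,[-0.3,0.05,6.3],[0,0,0]],
  [255,[-0.3,0.05,6.8],[0,0,0]],
  [255,[-0.3,0.05,7.05],[0,0,0]],
  [255,[-0.3,0.05,7.05],[0,0,0]],
])

```text
clock: 2.57
eef_pos: [646.8, 19.4, 41.8]
tcp_rot: [-3.141, -0.0, 1.312]
contact_force: [-3.4, 0.5, 6.8]
opening: -0.001
```

```bash
python3 - <<'E'
from fit import *
move(647,18.5,40,1.311)
for n in('side','top'):
  save(n,n[0]+'2')
  p=cv2.imread('pics/'+n[0]+'2.png')
  q=p[150:340,230:470] if n=='side' else p[165:345,200:430]
  cv2.imwrite('pics/'+n[0]+'2c.png',cv2.resize(q,None,fx=3.,fy=3.,interpolation=cv2.INTER_CUBIC))
E
```

```text
shift cm [-0.07762746  0.04031839  0.18217227] rot [ 1.23259519e-32 -8.00787607e-20  6.53892704e-04] now [646.80920008  19.35367145  41.82172271] [-3.14136912e+00 -1.40181680e-04  1.31165389e+00] [-3.44026099  0.46694603  6.80474178] -0.0007338694584992698 2.5667
```

View pics/s2c.png

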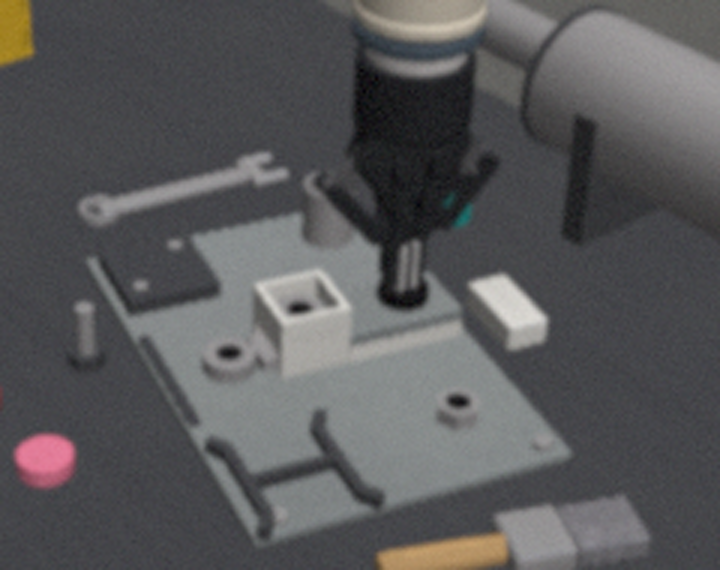

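Pressed: the boss is out at crop (229,358) in front of the gate, with the blade just visible behind it. I'll press a touch deeper to reach the hard stop, then release.

Request:
play_rows([
  [255,[0,0,0.15],[0,0,0]],
  [255,[0,0,0.2],[0,0,0]],
  [255,[0,0,0.2],[0,0,0]],
  [255,[0,0,0.2],[0,0,0]],
])

```text
clock: 3.0
eef_pos: [646.8, 19.4, 41.0]
tcp_rot: [-3.142, -0.0, 1.312]
contact_force: [-6.0, 0.8, 15.8]
opening: 0.002
```

Request:
play_rows([
  [255,[0,0,-0.6],[0,0,0]],
  [255,[0,0,-1.3],[0,0,0]],
  [255,[0,0,-2],[0,0,0]],
  [255,[0,0,-2.8],[0,0,0]],
  [255,[0,0,-3.8],[0,0,0]],
  [255,[0,0,-6],[0,0,0]],
  [255,[0,0,-8],[0,0,0]],
  [255,[0,0,-8],[0,0,0]],
])

```text
clock: 3.67
eef_pos: [649.7, 18.5, 123.5]
tcp_rot: [3.135, -0.002, 1.311]
contact_force: [1.3, 0.3, 1.0]
opening: 0.001
```

```bash
python3 - <<'E'
from fit import *
move(647,18.5,40,1.311)
for n in('side','top'):
  save(n,n[0]+'3')
  p=cv2.imread('pics/'+n[0]+'3.png')
  q=p[150:340,230:470] if n=='side' else p[165:345,200:430]
  cv2.imwrite('pics/'+n[0]+'3c.png',cv2.resize(q,None,fx=3.3,fy=3.3,interpolation=cv2.INTER_CUBIC)[:600])
E
```

```text
shift cm [-0.06882634 -0.2626152   8.35415344] rot [ 6.16297583e-33  2.39783034e-20 -1.95797706e-04] now [649.71482622  18.4900196  123.54153439] [ 3.13549418e+00 -1.76438168e-03  1.31080420e+00] [1.34081954 0.28345652 0.95840388] 0.000676260847752464 3.6667
```

View pics/s3c.png

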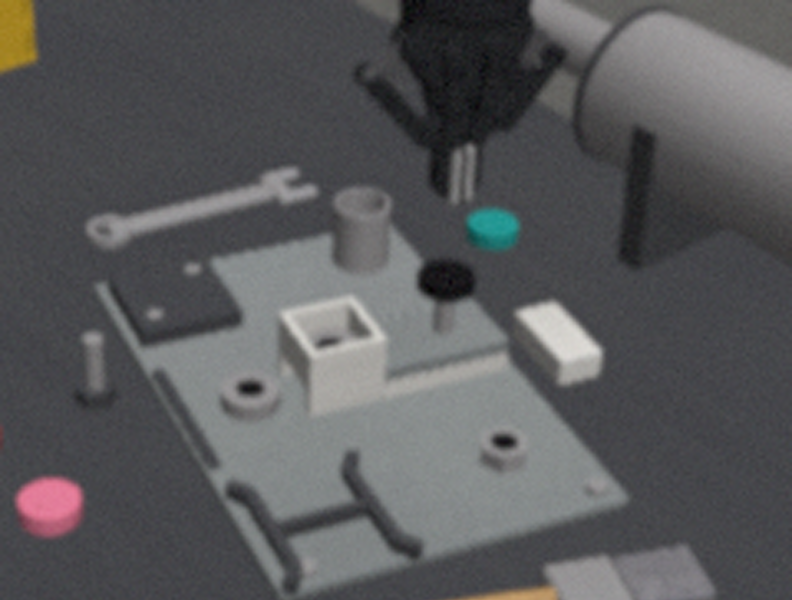

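View pics/t3c.png

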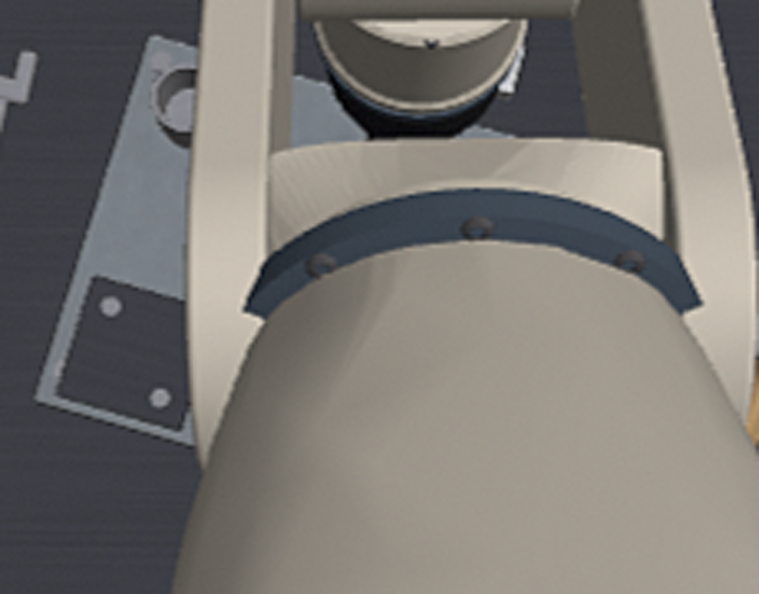

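```bash
python3 - <<'E'
from fit import *
th,R,t,_=fit()
d=np.load('pics/s3.npz')['d']
f=lambda a,b:(230+(a+.5)/3.3-.5,150+(b+.5)/3.3-.5)
for n,a,b,z in[('boss bore',250,387,20),('bossL',221,390,20),('bossR',279,390,20),('plunger',447,279,71),('mag',332,327,52),('hex',504,442,20),('plateFL',97,285,8),('plateRR',628,497,8),('web1',365,506,17),('web2',281,527,17)]:
    w=W('side',None,*f(a,b),z=z); print(n,w.round(1),(R.T@(w[:2]-t)).round(1), W('side',d,*f(a,b)).round(1))
w=W('top',None,*px(579,241),z=20); print('hex top',w,R.T@(w[:2]-t))
E
```

```text
boss bore [525.4  51.5  20. ] [-41.6   0.5] [523.2  48.6  22.7]
bossL [509.8  59.5  20. ] [-58.7   4.3] [509.3  58.8  20.7]
bossR [537.3  38.7  20. ] [-26.7  -8.8] [536.7  37.9  20.7]
plunger [644.1  12.1  71. ] [83.2 -7.1] [642.2  10.2  72.7]
mag [574.4  35.5  52. ] [ 9.9 -2.4] [586.   49.2  39.6]
hex [610.1 -79.1  20. ] [  73.8 -104. ] [607.9 -81.2  22.4]
plateFL [522.6 214.2   8. ] [-86.1 157.1] [522.5 214.    8.2]
plateRR [ 642.8 -147.7    8. ] [ 123.  -161.8] [ 6.506e+02 -1.415e+02 -1.000e-01]
web1 [512.2 -71.5  17. ] [ -22.8 -121.8] [512.3 -71.4  16.9]
web2 [464.4 -57.3  17. ] [ -72.5 -120.3] [466.3 -54.9  14.4]
hex top [610.70688616 -77.33446003  20.        ] [  73.9599736  -102.08261371]
```

```bash
python3 - <<'E'
from fit import *
th,R,t,_=fit()
for p in[(-45,52),(-46,-50),(-47,-116+21+27.4)]: print(R@np.array(p)+t)
x,y=R@np.array((-45,52))+t
move(x,y,70,1.311)
E
```

```text
[535.29678297 102.12652042]
[508.14105701   3.80273618]
[502.65565169 -12.95048227]
shift cm [  5.19878608 -13.02537387   5.015826  ] rot [ 0.00000000e+00  2.86933555e-20 -2.34299029e-04] now [647.8050585   18.39682407 120.15826005] [ 3.13940624e+00 -5.87745403e-04  1.31076570e+00] [0.55187234 0.58415729 0.1716983 ] -0.0015705907333214888 3.7667
```

Request:
play_rows([
  [219,[5.2,-13,0],[0,0,0]],
  [219,[5.2,-13,0],[0,0,0]],
  [219,[5.2,-13,0],[0,0,0]],
  [219,[5.2,-13,0],[0,0,0]],
  [219,[5.2,-13,2.5],[0,0,0]],
  [219,[5.2,-13,5],[0,0,0]],
  [219,[5.2,-13,5],[0,0,0]],
  [219,[5.2,-13,5],[0,0,0]],
  [219,[5.2,-13,5],[0,0,0]],
])

```text
clock: 4.52
eef_pos: [535.2, 101.9, 69.2]
tcp_rot: [-3.141, 0.0, 1.311]
contact_force: [0.4, -0.3, 0.1]
opening: 0.137
```

```bash
python3 - <<'E'
from fit import *
move(535.3,102.1,12,1.311)
for n in('side','top'):
  save(n,n[0]+'4')
  p=cv2.imread('pics/'+n[0]+'4.png')
  q=p[150:340,230:470] if n=='side' else p[165:345,200:430]
  cv2.imwrite('pics/'+n[0]+'4c.png',cv2.resize(q,None,fx=3.3,fy=3.3,interpolation=cv2.INTER_CUBIC)[:600])
E
```

```text
shift cm [1.95527792e-02 1.89633644e-03 5.71708773e+00] rot [ 1.23259518e-32  5.86092107e-20 -4.78580524e-04] now [535.231357   101.91593788  69.17087726] [-3.14136682e+00  1.61259164e-04  1.31052142e+00] [ 0.38299844 -0.28326842  0.05812953] 0.13663179091113062 4.5167
```

View pics/s4c.png

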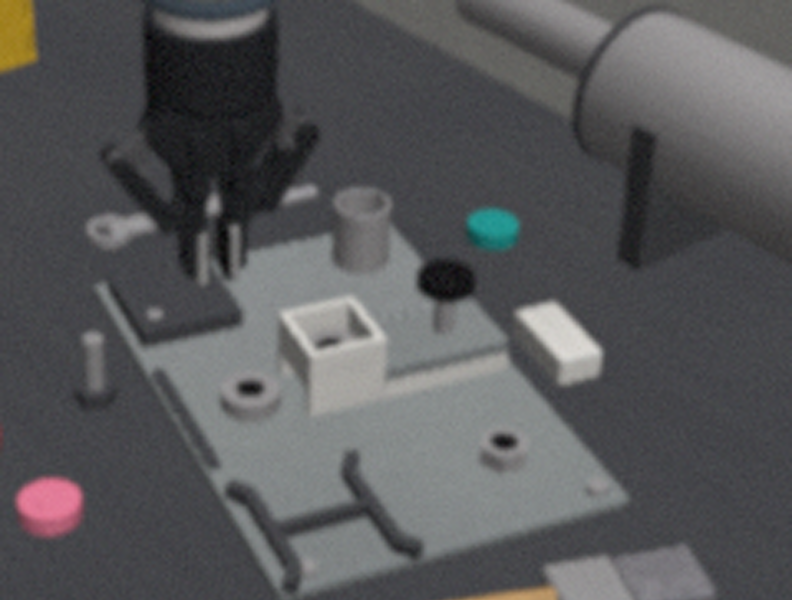

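View pics/t4c.png

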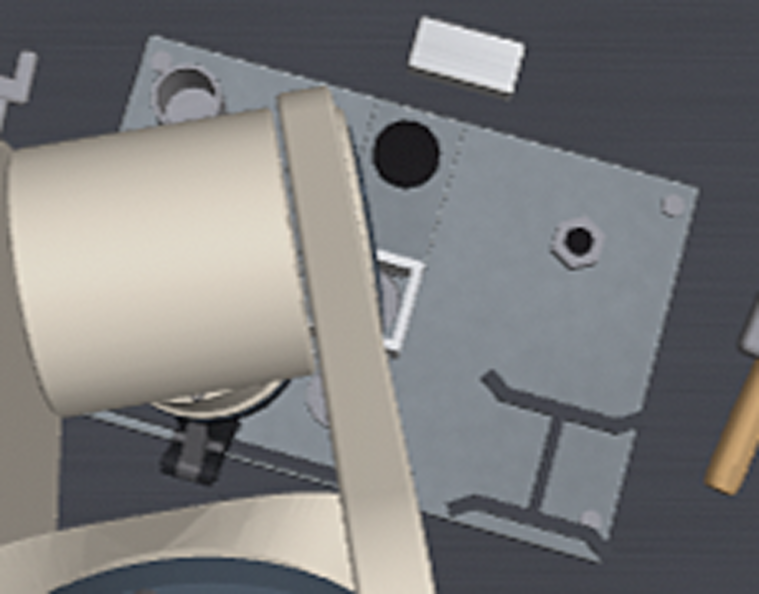

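Both views show the plunger cap fully up, the boss in front of the gate (side crop (250,390)) and the fingers beyond it on the +y side. Descending.

Request:
play_rows([
  [219,[0,0,2],[0,0,0]],
  [219,[0,0,4],[0,0,0]],
  [219,[0,0,5.2],[0,0,0]],
  [219,[0,0,5.7],[0,0,0]],
  [219,[0,0,5.7],[0,0,0]],
  [219,[0,0,5.7],[0,0,0]],
])

```text
clock: 5.12
eef_pos: [535.2, 102.1, 12.3]
tcp_rot: [3.141, -0.0, 1.311]
contact_force: [0.6, -0.3, -0.1]
opening: 0.14
```

```bash
python3 - <<'E'
from fit import *
move(508.1,3.8,12,1.311)
for n in('side',):
  save(n,n[0]+'5')
  p=cv2.imread('pics/'+n[0]+'5.png')
  q=p[190:320,230:400]
  cv2.imwrite('pics/'+n[0]+'5c.png',cv2.resize(q,None,fx=4.5,fy=4.5,interpolation=cv2.INTER_CUBIC)[:600])
E
```

```text
shift cm [-10.19461699  -0.09434185   0.02635535] rot [-6.16297584e-33  3.65703944e-20 -2.98619932e-04] now [535.22941877 102.07464692  12.26355346] [ 3.14129640e+00 -1.25339579e-04  1.31070138e+00] [ 0.59333454 -0.2546245  -0.0949481 ] 0.14040577220899714 5.1167
```

View pics/s5c.png

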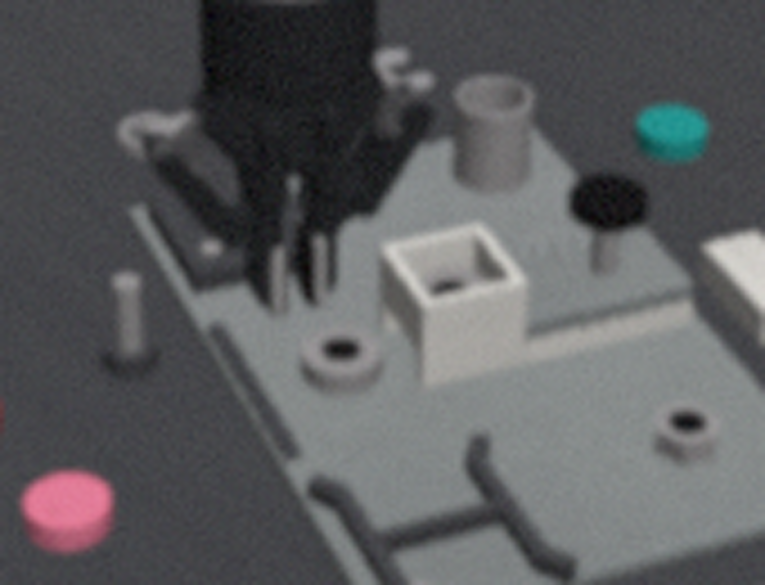

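The fingertips are at plate height (TCP z 12), astride the boss's middle line on its +y side and clear of the magazine. I'll push along tool −x, which is station −y.

Request:
play_rows([
  [219,[-0.9,0,0],[0,0,0]],
  [219,[-1.7,0,0],[0,0,0]],
  [219,[-2.4,0,0],[0,0,0]],
  [219,[-3,0,0],[0,0,0]],
  [219,[-3.7,-0.05,0],[0,0,0]],
  [219,[-4.4,-0.05,0],[0,0,0]],
  [219,[-5.1,-0.1,0],[0,0,0]],
  [219,[-5.8,-0.1,0],[0,0,0]],
  [219,[-6.5,-0.15,0],[0,0,0]],
  [219,[-7.2,-0.15,0],[0,0,0]],
  [219,[-7.8,-0.2,0],[0,0,0]],
  [219,[-8.2,-0.2,0],[0,0,0]],
])

```text
clock: 6.17
eef_pos: [511.4, 22.6, 11.7]
tcp_rot: [-3.141, 0.0, 1.31]
contact_force: [0.3, 0.4, 0.6]
opening: 0.14
```

```bash
python3 - <<'E'
from fit import *
move(502.65,-12.95,12,1.311)
for n in('side',):
  save(n,n[0]+'6')
  p=cv2.imread('pics/'+n[0]+'6.png')
  q=p[220:350,250:420]
  cv2.imwrite('pics/'+n[0]+'6c.png',cv2.resize(q,None,fx=4.5,fy=4.5,interpolation=cv2.INTER_CUBIC)[:600])
E
```

```text
shift cm [-3.6592083   0.06846038 -0.02794842] rot [-6.16297589e-33  6.50556985e-20 -5.31220092e-04] now [511.40715857  22.58535411  11.72051585] [-3.14126059e+00  1.49196450e-04  1.31046878e+00] [0.31888552 0.42834833 0.63901682] 0.14037787267200216 6.1667
```

View pics/s6c.png

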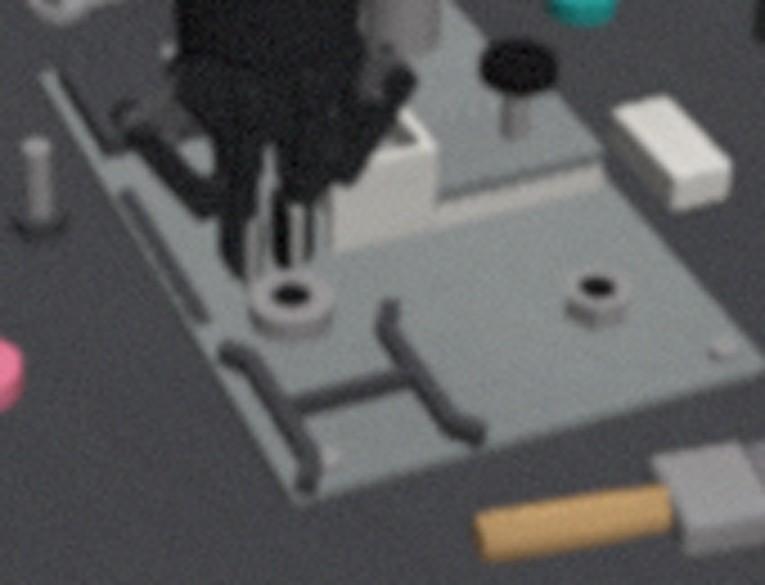

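The boss (crop (291,308)) sits in the finger cradle, lined up with the pocket mouth between the flare tips at (232,355) and (390,308). Continuing slowly.

Request:
play_rows([
  [219,[-0.5,0.05,0],[0,0,0]],
  [219,[-1.1,0.05,0],[0,0,0]],
  [219,[-1.7,0.05,0],[0,0,0]],
  [219,[-2.2,0.05,0],[0,0,0]],
  [219,[-2.6,0.05,0],[0,0,0]],
  [219,[-2.9,0.05,0],[0,0,0]],
  [219,[-3.1,0.05,0],[0,0,0]],
  [219,[-3.2,0.05,0],[0,0,0]],
  [219,[-3.2,0.05,0],[0,0,0]],
])

```text
clock: 6.97
eef_pos: [504.1, -7.9, 11.8]
tcp_rot: [-3.142, 0.0, 1.311]
contact_force: [-0.6, -0.1, 0.4]
opening: 0.141
```

```bash
python3 - <<'E'
from fit import *
move(502.65,-12.95,12,1.311)
for n in('side',):
  save(n,n[0]+'7')
  p=cv2.imread('pics/'+n[0]+'7.png')
  q=p[240:350,270:410]
  cv2.imwrite('pics/'+n[0]+'7c.png',cv2.resize(q,None,fx=5.3,fy=5.3,interpolation=cv2.INTER_CUBIC)[:600])
E
```

```text
shift cm [-0.52816149 -0.00642811 -0.0209755 ] rot [ 1.23259517e-32  4.80398367e-20 -3.92275035e-04] now [504.07088061  -7.86269361  11.79024502] [-3.14158893e+00  1.92389936e-05  1.31060772e+00] [-0.56556367 -0.06039966  0.42547839] 0.14149114361833173 6.9667
```

View pics/s7c.png

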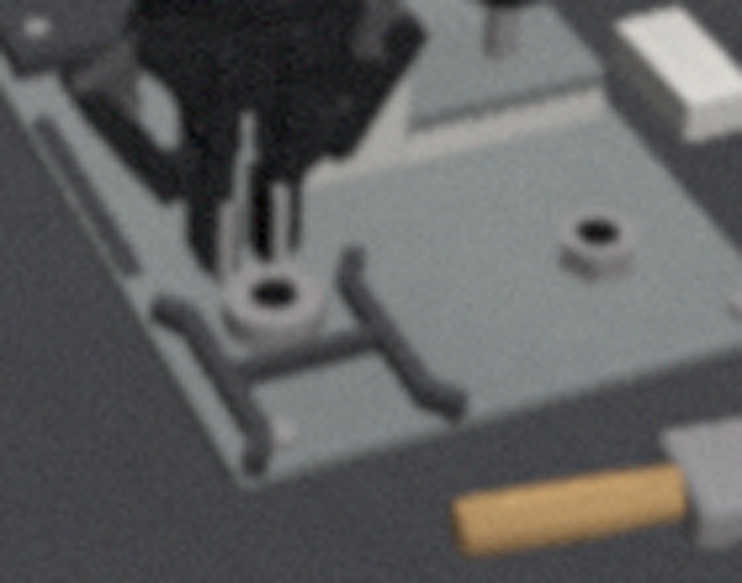

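The boss (crop (272,300)) is inside the pocket, a few mm short of the web. I'll creep forward and watch the force.

Request:
play_rows([
  [219,[-0.15,0,0],[0,0,0]],
  [219,[-0.3,0,0],[0,0,0]],
  [219,[-0.4,0,0],[0,0,0]],
  [219,[-0.4,0,0],[0,0,0]],
  [219,[-0.4,0,0],[0,0,0]],
])

```text
clock: 7.43
eef_pos: [503.0, -11.6, 11.8]
tcp_rot: [-3.142, 0.0, 1.311]
contact_force: [0.3, -0.3, -0.8]
opening: 0.141
```

Request:
play_rows([
  [219,[-0.1,0,0],[0,0,0]],
  [219,[-0.15,0,0],[0,0,0]],
  [219,[-0.15,0,0],[0,0,0]],
  [219,[-0.15,0,0],[0,0,0]],
])

```text
clock: 7.77
eef_pos: [502.7, -13.1, 11.8]
tcp_rot: [-3.142, 0.0, 1.311]
contact_force: [0.1, 1.0, 0.0]
opening: 0.14
```

Request:
play_rows([
  [219,[-0.1,0,0],[0,0,0]],
  [219,[-0.15,0,0],[0,0,0]],
  [219,[-0.15,0,0],[0,0,0]],
])

```text
clock: 8.02
eef_pos: [502.6, -14.2, 11.9]
tcp_rot: [3.141, -0.001, 1.31]
contact_force: [0.2, 4.3, 0.4]
opening: 0.142
```

```bash
python3 - <<'E'
from fit import *
move(502.65,-12.95,12,1.311)
for n in('side',):
  save(n,n[0]+'8')
  p=cv2.imread('pics/'+n[0]+'8.png')
  q=p[270:340,285:375]
  cv2.imwrite('pics/'+n[0]+'8c.png',cv2.resize(q,None,fx=8,fy=8,interpolation=cv2.INTER_CUBIC)[:600])
E
```

```text
shift cm [ 0.12272201 -0.02977628 -0.01073234] rot [ 0.00000000e+00  7.43223288e-20 -6.06887870e-04] now [502.62175152 -14.21251097  11.8926766 ] [ 3.14106565e+00 -6.29003422e-04  1.31039311e+00] [0.1509815  4.34842178 0.43706934] 0.14240227872145372 8.0167
```

View pics/s8c.png

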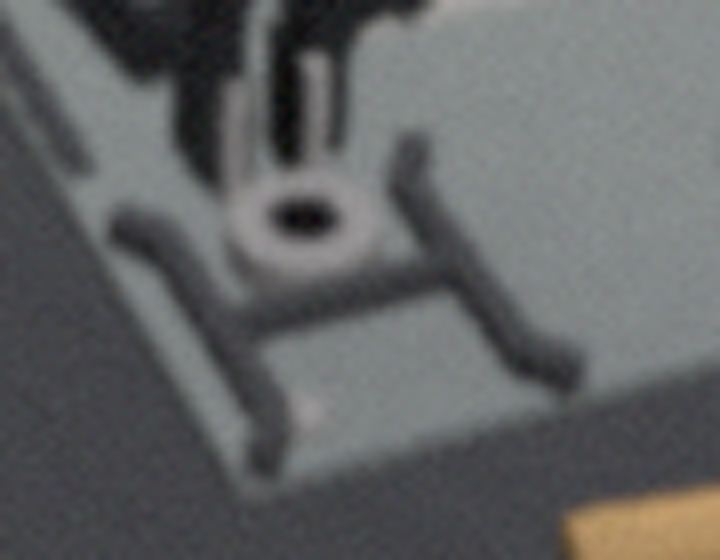

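4.3 N of reaction at the predicted home position, and the boss touches the web. Backing off straight, then up and away.

Request:
play_rows([
  [219,[0.4,0,0],[0,0,0]],
  [219,[1.2,0,0],[0,0,0]],
  [219,[2,0,0],[0,0,0]],
  [219,[2,0,0],[0,0,0]],
  [219,[2,0,-3],[0,0,0]],
  [219,[2,0,-7],[0,0,0]],
  [219,[2,0,-11],[0,0,0]],
  [219,[2,0,-15],[0,0,0]],
  [219,[2,0,-18],[0,0,0]],
  [219,[2,0,-18],[0,0,0]],
])

```text
clock: 8.9
eef_pos: [510.9, 5.0, 198.0]
tcp_rot: [3.132, -0.002, 1.311]
contact_force: [1.6, -0.0, -0.1]
opening: 0.142
```

Request:
play_rows([
  [219,[36,-14,0],[0,0,0]],
  [219,[36,-14,0],[0,0,0]],
  [219,[36,-14,0],[0,0,0]],
  [219,[36,-14,0],[0,0,0]],
  [219,[36,-14,0],[0,0,0]],
  [219,[36,-14,0],[0,0,0]],
  [219,[36,-14,0],[0,0,0]],
  [219,[36,-14,0],[0,0,0]],
  [219,[36,-14,0],[0,0,0]],
  [219,[36,-14,0],[0,0,0]],
  [219,[36,-14,0],[0,0,0]],
  [219,[36,-14,0],[0,0,0]],
])

```text
clock: 9.9
eef_pos: [464.0, 388.6, 190.9]
tcp_rot: [-3.141, 0.002, 1.313]
contact_force: [-0.1, -1.1, -0.4]
opening: 0.141
```

```bash
python3 - <<'E'
from fit import *
move(502.65,-12.95,12,1.311)
for n in('side','top'):
  save(n,n[0]+'9')
  p=cv2.imread('pics/'+n[0]+'9.png')
  q=p[150:340,230:470] if n=='side' else p[165:345,200:430]
  cv2.imwrite('pics/'+n[0]+'9c.png',cv2.resize(q,None,fx=3.3,fy=3.3,interpolation=cv2.INTER_CUBIC)[:600])
E
```

```text
shift cm [-37.840277    13.98432381  17.88824105] rot [-6.16297662e-33 -2.16054710e-19  1.76422059e-03] now [463.99658676 388.61033326 190.88241053] [-3.14104067e+00  1.70000104e-03  1.31276422e+00] [-0.12015616 -1.14100803 -0.3551936 ] 0.1410552484632797 9.9
```

View pics/t9c.png

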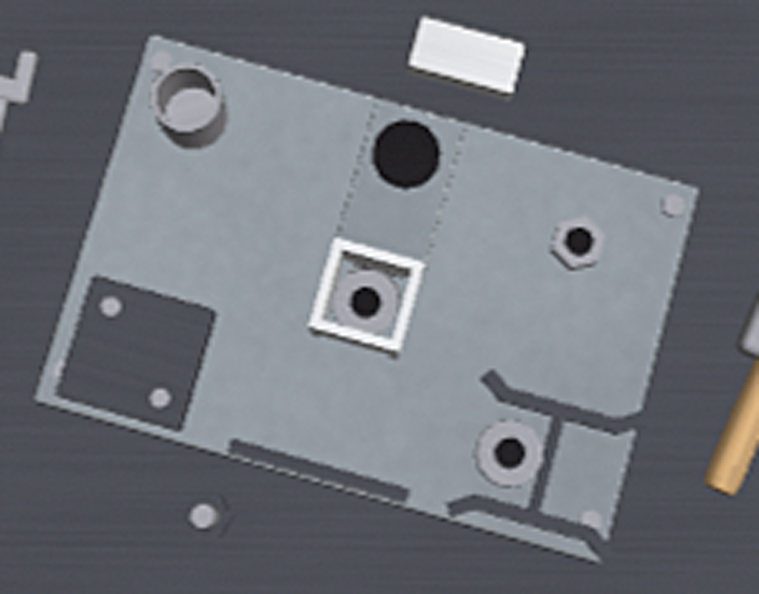

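View pics/s9c.png

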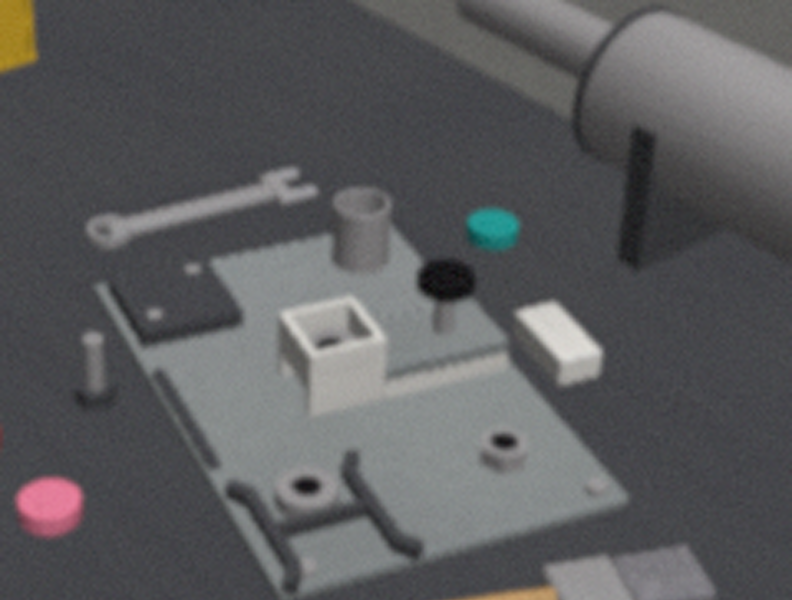

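```bash
python3 - <<'E'
from fit import *
th,R,t,_=fit(); f=lambda a,b,z:R.T@(W('top',None,*px(a,b),z=z)[:2]-t)
b=f(510,453,20); n=(f(556,416,17)+f(538,508,17))/2; print('boss in nest',b-n,'to outlet',np.linalg.norm(b-[-48,0]))
s=readout.sense(); print(s['qvel'],s['contact_force'])
r.sign_off()
E
```

```text
boss in nest [-1.01664332 20.61438398] to outlet 95.48112069274273
[-0.01299497 -0.00767813 -0.00118893  0.00165146  0.00030981  0.00352035] [0.40450278 0.92137603 0.68404338]
the job is handed in; nothing more can be done
```

I pressed the plunger once to its hard stop (tool at 41.0 mm, about 16 N) and let it spring back up, which delivered one boss. I then pushed that boss sideways with slightly open fingertips into the nest pocket facing the outlet. It met the web with about 4 N, and I backed off and moved the arm well clear before handing in at about 10 s.

**Last checks:**
- **Boss position:** the top camera puts the boss at x −1.0 mm, y +20.6 mm in the nest frame, where home is 21 mm. It looks flat and is 95 mm from the outlet.
- **Plunger and stack:** the plunger is up, and a boss is visible in the magazine. None lies in front of the gate.
- **Bystanders:** those visible in the final crops look unmoved.

One disagreement: the side camera placed the plunger and nest web 3–7 mm off the top camera in station y. I relied on the top camera and the contact force, which agreed with each other.

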